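Fetch the wide tape roll off its display hook

TASK

A parcel is waiting to be sealed: lift the wider of the two tape rolls off its hook on the sloping display rack and lay it flat on the white carton, wholly on top of it. Set the roll down rather than dropping it, leave the narrower roll hanging, and leave the tea tin, the mint box and the pill box where they are.

Things in the scene. Friction and masses are not known exactly. Their poses are not given: they have to be found in the camera images.
- rack: Fixed display rack, 280 mm wide (y): white perforated panel sloping up to the rear at 30 deg from level, two steel hooks. Origin on the counter under its middle; x level to the rear, y left, z up. The face runs from its front edge (x -70, z 30 mm; 12 mm lip) 170 mm up the slope to (x 77, z 115 mm); its outward normal is (-0.5, 0, 0.866).
- hook_left (a point): Foot of the left hook (rack y +80 mm) on the panel's face, 125 mm up the slope. Hook: round steel bar, 10 mm diameter; an arm stands 60 mm out square to the panel, then the tip turns straight up (vertical) by 14 mm. Axes as the rack's.
- hook_right (a point): Foot of the right hook (rack y -80 mm), the same as the left one.
- wide_roll: The wider tape roll (brown packing tape): ring, 104 mm outer diameter, hole about 70 mm (wall 14 to 18 mm), 48 mm wide, 0.13 to 0.25 kg. Hangs on either hook, back face on the panel, upper edge of its hole on the arm. Origin: centre of the ring on its back face; z is the ring's axis, away from the panel (front face at z 48 mm).
- narrow_roll: The narrower tape roll (pale tape) on the other hook: ring of 98 mm outer diameter, 36 mm wide, hole about 62 to 72 mm; origin and axes as for the wide roll. Stays where it hangs.
- carton: White closed carton lying flat on the counter, 140 (x) by 230 (y) by 50 mm (z), 0.7 kg, loose. Origin: centre of its underside, so its top is at z 50 mm.
- tea_can: Bystander: round green tea tin, 75 mm diameter, 58 mm high, standing behind the carton. Origin: centre of underside.
- mint_box: Bystander: blue upright mint carton, 22 x 56 x 88 mm high, standing behind the white carton. Origin: centre of underside.
- pillbox: Bystander: small white flat pill carton, 45 x 75 x 20 mm high, near the front edge of the counter. Origin: centre of underside.
Not all that is in view belongs to the job. What is shaped like the wide_roll but purple is not meant.

How it is judged (in metres and radians):
On the way:
1. the wide roll has been lifted clear of the hooks, held in the fingers (distance between wide_roll and hook_left above 0.085 m and distance between wide_roll and hook_right above 0.085 m and contact force between the fingers and wide_roll above 0.5 N), for 0.1 s.
At the end, for the whole second after the job is handed in: The wide roll lies flat (within 0.1 rad, either face down) on the flat carton's top, its centre within 30 mm of the carton's centre across (x) and 75 mm along it (y), at rest (under 0.02 m/s); narrow roll and bystanders within 30 mm of their starts (x of wide_roll in the frame of carton between -0.03 and 0.03 m and y of wide_roll in the frame of carton between -0.075 and 0.075 m and (z of wide_roll in the frame of carton between 0.044 and 0.056 m or z of wide_roll in the frame of carton between 0.092 and 0.104 m) and angle between the z axis of wide_roll and the z axis of carton, either way round below 0.1 rad and angle between carton's own z axis and vertical below 0.1 rad and linear speed of wide_roll below 0.02 m/s and distance of each of narrow_roll, tea_can, mint_box, pillbox from where it was at the start of the episode below 0.03 m); the robot touches nothing.
It fails at once if the wide roll is dropped (moves faster than 0.7 m/s out of the fingers) (linear speed of wide_roll above 0.7 m/s and contact force between the fingers and wide_roll below 0.1 N).
It fails at once if the narrow roll is displaced by more than 30 mm (distance of narrow_roll from where it was at the start of the episode above 0.03 m).
It fails at once if the tea tin is displaced by more than 30 mm (distance of tea_can from where it was at the start of the episode above 0.03 m).
It fails at once if the mint box is displaced by more than 30 mm (distance of mint_box from where it was at the start of the episode above 0.03 m).
It fails at once if the pill box is displaced by more than 30 mm (distance of pillbox from where it was at the start of the episode above 0.03 m).
It also fails if it takes over 40 s, if anything falls off the work surface, if the arm or the gripper's body presses on something with over 40 N, if the wrist force passes 120 N, or if a joint passes its speed limit or range.

ROBOT

A 6-joint arm with a two-finger parallel gripper is mounted at the origin on a cart in front of the work surface, level with it; the furniture and walls round the work are solid. World frame = base frame: x ahead of the robot, y to its left, z up, the work surface at z = 0. Lengths are in m, angles in degrees, forces in N, time in s.
With the tool pointing down it reaches from about 0.325 to 0.775 m from the base axis. Payload 5.5 kg.
Tool frame: the origin (TCP) lies at the centre of the arm's flange, where the gripper is bolted on; the fingertips stand 182 mm ahead of it and the grasp point (between the pads) lies 163 mm ahead of it; z points along the fingers, y is the line along which they close (so a half turn about z gives the same grasp; the last joint's range is limited). The gripper opens to 88 mm and grips with 3 to 60 N. Pads are 20 mm wide; open, the fingers measure 115 mm over their backs; the gripper's body (75 mm by 178 mm) begins 61 mm behind the grasp point.
Start: joints at [-77.16, 5.22, 70.514, -0, 104.267, -3.249], TCP at [0.166, -0.577, 0.405] pointing down, gripper open.
Joint ranges: [-164.24, 164.24], [-49.07, 125.15], [9.68, 141.18], [-86.29, 266.29], [3.28, 154.24], [-151.56, 151.56]. Speed limits (degrees/s): [147.25, 147.25, 172.46, 180, 180, 180].

INTERFACE

Orientations are given as [roll, pitch, yaw] about the fixed x, y, z axes, in that order (R = Rz(yaw) Ry(pitch) Rx(roll)).
In Python, from station import r gives the robot as it stands. The module is installed in compiled form; this text tells all that it offers. Calls block until the motion is done:
- r.reach(position, orientation): joint-space move of the TCP to a pose.
- r.servo_line(position, rotation=None, speed=0.15): straight line of the TCP; rotation=None keeps the orientation; speed is the mean speed in m/s.
- r.move_joints(angles): joint-space move.
- r.let_go() and r.grab(squeeze=None): open the fingers fully, or close them until they stop; squeeze is the grip in N (None keeps the last).
- r.wait(seconds).
- r.inverse_kinematics(position, orientation): joint angles nearest the present ones, or None.
- r.sense(): the state.
- r.snapshot(name): name is "side" or "top"; returns a dict with "frame" (384x512x3 uint8, red, green, blue), "fx", "fy", "cx", "cy" (pixels), "dist_coeffs" ([k1, k2, p1, p2, k3] as OpenCV has them; the pictures are not rectified), "R" (3x3) and "t" (3): a world point X has camera coordinates R X + t. Camera axes: x right, y down, z forward; pixel columns grow to the right and rows downward; lengths in m; the calibration is good to about 2 mm. A picture is of the moment at which its call begins. There is no depth.
A pose or a line that the arm cannot do raises r.IKError and nothing moves.
- r.hand_in(): hands the job in; it is judged then, once.
The state is a dict: "clock": time; "joints": joint angles; "joint_vel": joint speeds; "joint_torque": joint torques, N m; "tcp_pos": TCP position; "orientation": TCP orientation; "contact_force": force on the tool from outside, world axes, zero at the start; "torque": the same for the moment, N m; "opening": finger opening in m; "gripper_force": force on a finger pad.
Only numpy, scipy, OpenCV 4.12 (cv2) and the standard library are available. Lean on these libraries where they do the work, as an engineer would, in place of code of your own. Each camera call takes 0.05 s, during which the arm holds its last target. There are 200 camera calls.

## Working session

There is one attempt and no reset: what is moved stays moved. The work goes in short steps, each a Python script; the robot and the scene stay as the last script left them, time stands still between calls to the robot, and variables do not carry over. Pictures are saved under pics/ and viewed, at most 10 in all, crops included, and the job is handed in when it is done.

```bash
mkdir -p pics; python3 - <<'E'
from station import r
import cv2,numpy as np,pickle
for n in("side","top"):
    s=r.snapshot(n); pickle.dump(s,open(f"{n}.pkl","wb"))
    cv2.imwrite(f"pics/{n}0.png",s["frame"][:,:,::-1])
    print(n,s["fx"],s["cx"],s["cy"],s["dist_coeffs"],"C",-np.array(s["R"]).T@s["t"],"fwd",np.array(s["R"])[2])
print(r.sense())
E
```

```text
side 452.4535939401399 257.2029738147493 187.23339577187008 [-0.08765591  0.          0.          0.          0.        ] C [ 0.78660039 -0.65385386  1.09430746] fwd [-0.16941187  0.45490185 -0.87427909]
top 477.9658872510858 251.60957007420194 188.0613822831114 [0.01063976 0.         0.         0.         0.        ] C [ 0.47656747 -0.11711558  1.29264089] fwd [ 0.09708114  0.00887015 -0.99523694]
{'clock': 0.1, 'joints': array([-7.71593445e+01,  5.26043169e+00,  7.05746512e+01, -9.08608547e-04,
        1.04266916e+02, -3.25134994e+00]), 'joint_vel': array([-0.07430167, -0.17414958, -0.24512485,  0.01148679,  0.0164803 ,
       -0.00053553]), 'joint_torque': array([ 1.71085700e-03, -4.47855949e+01, -4.07570708e+01,  6.99044368e-02,
        2.84128479e-02, -1.06572393e-04]), 'tcp_pos': array([ 0.1662903, -0.5765571,  0.4036058]), 'orientation': array([-1.79898116e+02, -4.90540860e-03,  1.60917779e+01]), 'contact_force': array([ 0.47966755,  0.15094323, -0.15409618]), 'torque': array([-0.00583599,  0.00821634,  0.0035068 ]), 'gripper_force': 0.0, 'opening': 0.08783997219188264}
```

View pics/side0.png

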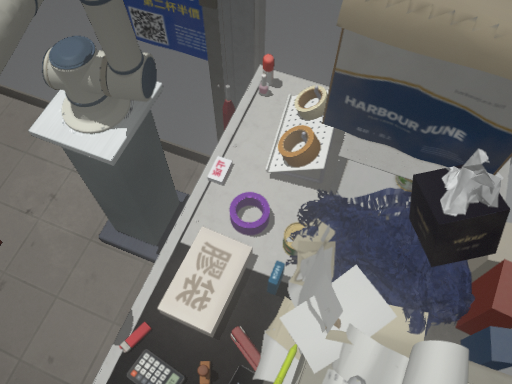

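View pics/top0.png

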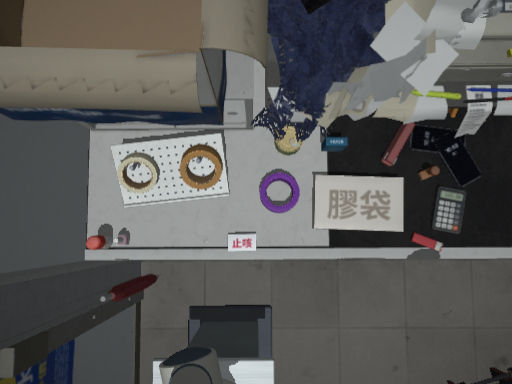

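Candidates for the wide roll: brown ring at top (201,167) / side (299,145), the pale ring at top (140,174), which is the narrow roll, and the purple ring at top (279,191), which is the decoy. By the description I choose the brown ring on the right hook. I'll check it in a close crop.

```bash
python3 - <<'E'
import cv2,pickle,numpy as np
a=pickle.load(open("top.pkl","rb"))["frame"][120:240,100:260,::-1]
b=pickle.load(open("side.pkl","rb"))["frame"][80:180,260:345,::-1]
a=cv2.resize(a,None,fx=3.0,fy=3.0,interpolation=cv2.INTER_CUBIC)
b=cv2.resize(b,(306,360),interpolation=cv2.INTER_CUBIC)
cv2.imwrite("pics/crop.png",np.hstack([a,b]))
E
```

```text
(no output)
```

View pics/crop.png

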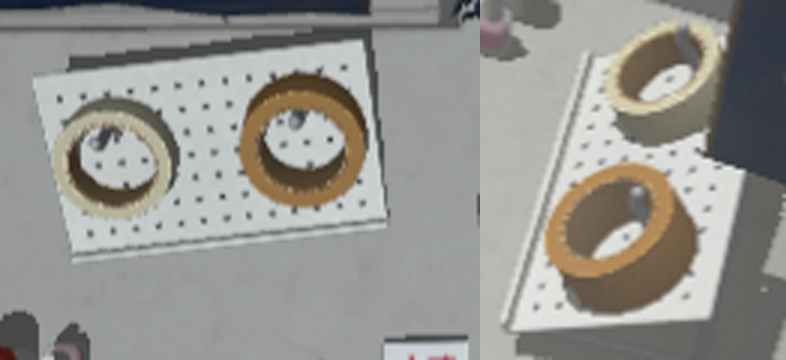

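The brown ring is on the right hook and is the wider of the two. The pale, narrower ring is on the left hook. Next I measure the panel corners, the brown ring's front face and the carton's top.

```bash
cat > h.py <<'E'
import cv2,numpy as np,pickle
from scipy.spatial.transform import Rotation as Ro
def ray(s,p):
    K=np.array([[s["fx"],0,s["cx"]],[0,s["fy"],s["cy"]],[0,0,1]])
    u=cv2.undistortPoints(np.array(p,float).reshape(-1,1,2),K,np.array(s["dist_coeffs"]))[:,0]
    R=np.array(s["R"]); d=np.c_[u,np.ones(len(u))]@R
    return -R.T@np.array(s["t"]),d
def onplane(s,p,q,n):
    C,d=ray(s,p); return C+d*((q-C)@n/(d@n))[:,None]
def onz(s,p,z): return onplane(s,p,np.array([0,0,z]),np.array([0,0,1.]))
def proj(s,X):
    K=np.array([[s["fx"],0,s["cx"]],[0,s["fy"],s["cy"]],[0,0,1]])
    return cv2.projectPoints(np.array(X,float).reshape(-1,1,3),cv2.Rodrigues(np.array(s["R"]))[0],np.array(s["t"],float),K,np.array(s["dist_coeffs"]))[0][:,0]
def quad(s,box,vmin,smax):
    x0,y0,x1,y1=box; im=cv2.cvtColor(s["frame"],cv2.COLOR_RGB2HSV)[y0:y1,x0:x1]
    m=((im[...,2]>vmin)&(im[...,1]<smax)).astype(np.uint8)
    c=max(cv2.findContours(m,0,2)[0],key=cv2.contourArea); h=cv2.convexHull(c)
    for e in np.arange(1,20,.5):
        a=cv2.approxPolyDP(h,e,True)
        if len(a)<=4: break
    return a[:,0]+[x0,y0],cv2.contourArea(c)
E
python3 - <<'E'
from h import *
T=pickle.load(open("top.pkl","rb"));S=pickle.load(open("side.pkl","rb"))
hsv=cv2.cvtColor(T["frame"],cv2.COLOR_RGB2HSV)
for p in[(120,150),(240,215),(203,200),(201,150),(320,210),(230,140),(183,170)]: print(p,hsv[p[1],p[0]])
hs=cv2.cvtColor(S["frame"],cv2.COLOR_RGB2HSV)
print(hs[143,282],hs[155,315])
q,a=quad(T,(100,125,240,215),190,40);print(q.tolist(),a);print(onz(T,q,.115).round(4),onz(T,q,.03).round(4))
q,a=quad(T,(300,165,415,240),190,60);print(q.tolist(),a);print(onz(T,q,.05).round(4))
q,a=quad(S,(150,220,260,340),170,60);print(q.tolist(),a);print(onz(S,q,.05).round(4))
E
```

```text
(120, 150) [ 84   6 198]
(240, 215) [ 70   5 157]
(203, 200) [ 90   3 157]
(201, 150) [ 17 132 133]
(320, 210) [ 26  10 184]
(230, 140) [ 70   5 156]
(183, 170) [ 16 132 147]
[ 17 114 194] [ 16  91 107]
[[220, 134], [228, 191], [124, 203], [111, 146]] 4618.5
[[ 0.728  -0.0282  0.115 ]
 [ 0.5845 -0.0481  0.115 ]
 [ 0.5564  0.2091  0.115 ]
 [ 0.6994  0.2446  0.115 ]] [[ 0.7461 -0.0218  0.03  ]
 [ 0.5923 -0.0432  0.03  ]
 [ 0.5621  0.2327  0.03  ]
 [ 0.7155  0.2707  0.03  ]]
[[315, 225], [320, 223], [357, 228], [318, 227]] 70.5
[[ 0.5006 -0.2696  0.05  ]
 [ 0.5057 -0.2826  0.05  ]
 [ 0.4923 -0.3778  0.05  ]
 [ 0.4954 -0.2773  0.05  ]]
[[229, 220], [259, 271], [209, 332], [158, 307], [191, 221]] 6222.0
[[ 0.5526 -0.2256  0.05  ]
 [ 0.6724 -0.3229  0.05  ]
 [ 0.62   -0.499   0.05  ]
 [ 0.4869 -0.4913  0.05  ]
 [ 0.4641 -0.264   0.05  ]]
```

```bash
python3 - <<'E'
from h import *
from scipy.optimize import least_squares
T=pickle.load(open("top.pkl","rb"));S=pickle.load(open("side.pkl","rb"))
q=np.array([[220.3,133.5],[229,193],[124,205.5],[111,145.7]])
M=np.array([[77,-140,115],[-70,-140,30],[-70,140,30],[77,140,115]])/1000
W=lambda v:M@Ro.from_euler('z',v[2]).as_matrix().T+[v[0],v[1],0]
f=least_squares(lambda v:(proj(T,W(v))-q).ravel(),[.63,.1,.1]);v=f.x
print("rack",v[:2],np.degrees(v[2]),f.fun.round(1))
print("side proj",proj(S,W(v)).round(1).tolist())
R=Ro.from_euler('z',v[2]).as_matrix();n=R@[-.5,0,.866];up=R@[.866,0,.5];o=np.r_[v[:2],0]
foot=o+R@(np.array([-.070,-.080,.030])+.125*np.array([.866,0,.5]))
print("foot",foot,"pred centre back",foot-.030*up)
for nm,s,box,vmin in(("T",T,(170,140,235,200),150),("S",S,(270,115,330,175),160)):
    x0,y0,x1,y1=box;im=cv2.cvtColor(s["frame"],cv2.COLOR_RGB2HSV)[y0:y1,x0:x1]
    m=((im[...,2]>vmin)&(im[...,1]>70)&(im[...,0]<25)).astype(np.uint8)
    m=cv2.morphologyEx(m,cv2.MORPH_CLOSE,np.ones((3,3)))
    cs,hi=cv2.findContours(m,cv2.RETR_CCOMP,cv2.CHAIN_APPROX_NONE)
    for c,h in zip(cs,hi[0]):
        if cv2.contourArea(c)<80: continue
        e=cv2.fitEllipse(c);pc=np.array(e[0])+[x0,y0]
        print(nm,"hole" if h[3]>=0 else "outer",pc,e[1]); X=onplane(s,[pc],foot+.048*n,n)[0]
        b=X-.048*n-foot; print("   front centre",X.round(4),"back centre rel foot: up",(b@up).round(4),"y",(b@R[:,1]).round(4))
for nm,s,box in(("T",T,(300,165,415,240)),("S",S,(150,220,262,340))):
    for vm in(165,175,180): 
        qq,a=quad(s,box,vm,60);P=onz(s,qq,.05);print(nm,vm,qq.tolist(),P[:,:2].round(3).tolist())
E
```

```text
rack [0.63944799 0.10017104] 6.136784548155852 [ 0.7 -0.7  0.3  0.8  0.2  0.2 -1.2 -0.3]
side proj [[322.6, 168.1], [265.9, 171.9], [289.3, 96.0], [341.5, 87.5]]
foot [0.686031  0.0247185 0.0925   ] pred centre back [0.66019988 0.02194117 0.0775    ]
S outer [295.5153656  140.54603577] (25.673873901367188, 38.56108856201172)
   front centre [0.64   0.0197 0.1212] back centre rel foot: up -0.0257 y -0.0001
S hole [295.61582756 140.35800552] (20.071748733520508, 29.186031341552734)
   front centre [0.6401 0.0203 0.1213] back centre rel foot: up -0.0256 y 0.0005
T 165 [[316, 176], [402, 178], [402, 230], [314, 228]] [[0.628, -0.275], [0.622, -0.498], [0.487, -0.493], [0.493, -0.267]]
T 175 [[317, 176], [397, 183], [402, 230], [314, 227]] [[0.628, -0.277], [0.609, -0.485], [0.487, -0.493], [0.495, -0.267]]
T 180 [[315, 182], [353, 183], [395, 229], [314, 227]] [[0.613, -0.272], [0.609, -0.371], [0.489, -0.476], [0.495, -0.267]]
S 165 [[229, 220], [261, 271], [208, 332], [158, 306], [191, 221]] [[0.553, -0.226], [0.677, -0.321], [0.618, -0.5], [0.486, -0.489], [0.464, -0.264]]
S 175 [[229, 220], [261, 271], [209, 332], [158, 307], [192, 220]] [[0.553, -0.226], [0.677, -0.321], [0.62, -0.499], [0.487, -0.491], [0.465, -0.261]]
S 180 [[228, 220], [261, 271], [209, 332], [158, 307], [192, 220]] [[0.55, -0.227], [0.677, -0.321], [0.62, -0.499], [0.487, -0.491], [0.465, -0.261]]
```

```bash
cat > plan.py <<'E'
from h import *
from station import r
Rz=Ro.from_euler('z',6.14,degrees=True).as_matrix()
n=Rz@[-.5,0,.866];up=Rz@[.866,0,.5];yr=Rz[:,1]
foot=np.array([.686,.0247,.0925]); c=foot-.027*up
def rpy(x,y,z): return Ro.from_matrix(np.c_[x,y,z]).as_euler('xyz',degrees=True)
og=rpy(yr,up,-n); G=c-.044*up+.038*n
tg=lambda d=0,u=0: G+(.163+d)*n+u*up
Cc=np.array([.5575,-.383,0]); a=np.radians(-1.5)
yx=np.array([np.cos(a),np.sin(a),0]); op=rpy(np.array([-yx[1],yx[0],0]),yx,[0,0,-1.])
tp=lambda z: Cc-.044*yx+np.array([0,0,z+.163])   # z = height of grasp point
E
python3 - <<'E'
from plan import *
print(og,op)
for nm,p,o in[("pre",tg(.12),og),("g",tg(),og),("up",tg(0,.02),og),("out",tg(.13,.02),og),("pl hi",tp(.25),op),("pl",tp(.09),op)]:
    print(nm,p.round(3),r.inverse_kinematics(p,o))
r.reach(tg(.12),og)
s=r.sense();print(s["clock"],s["tcp_pos"]-tg(.12),s["joints"])
S=r.snapshot("side");T=r.snapshot("top")
cv2.imwrite("pics/pre.png",cv2.resize(np.hstack([S["frame"][40:200,200:360],T["frame"][100:260,130:290]])[:,:,::-1],(800,400)))
E
```

```text
[149.99927222   0.          96.14      ] [180.    0.   88.5]
pre [0.465 0.001 0.335] [ -6.30237662 -29.97904973 110.14024082   6.56073308  70.54275091
 -13.01151223]
g [0.525 0.007 0.231] [ -4.61852945 -17.0918219  111.27220469   6.4322983   56.42382361
 -12.91217264]
up [0.542 0.009 0.241] [ -4.21369839 -14.54628768 108.15563475   6.1547933   56.94714401
 -12.35685596]
out [0.478 0.002 0.354] [ -5.91520005 -27.80252312 106.76868258   6.31531445  71.68755465
 -12.46999788]
pl hi [ 0.514 -0.382  0.413] [-39.67999996  11.63979853  62.6235323    0.         105.73666917
 -38.17999996]
pl [ 0.514 -0.382  0.253] [-39.67999996  12.58118595  77.78929323   0.          89.62952082
 -38.17999996]
2.5833 [ 0.00015506 -0.0005534   0.00014016] [ -6.36436088 -29.95298463 110.10884296   6.54877477  70.54356881
 -13.01035787]
```

View pics/pre.png

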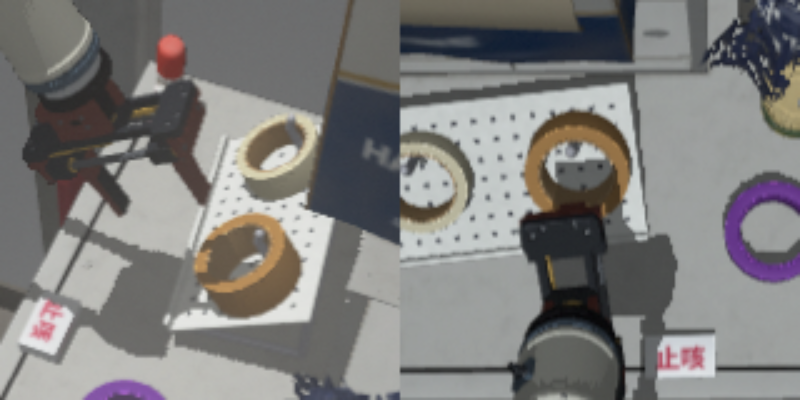

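The gripper is lined up below the ring: the fingers are at (120,210) and (200,195) in the left half, with the brown ring at (248,262), and nothing touches. Now approach and grip.

```bash
python3 - <<'E'
from plan import *
f0=r.sense()["contact_force"]
for d in(.06,.03,.015,0):
    r.servo_line(tg(d),speed=.08); s=r.sense(); f=s["contact_force"]-f0
    print(d,(s["tcp_pos"]-tg(d)).round(4),f.round(1))
    if np.linalg.norm(f)>8: r.servo_line(tg(d+.03)); print("backed off"); break
else:
    r.grab(squeeze=30); s=r.sense(); print(s["opening"],s["gripper_force"],(s["contact_force"]-f0).round(1),s["clock"])
E
```

```text
0.06 [ 0.0001 -0.      0.0005] [-0.7  0.1 -1. ]
0.03 [ 0.      0.     -0.0005] [-0.3  0.2 -0.2]
0.015 [-0.0001  0.     -0.0005] [-0.3  0.2  0.5]
0 [-0.0001  0.     -0.0006] [-0.9 -0.1  0.3]
0.018173367541274747 34.68563613016158 [-1.4  1.6  0.5] 5.85
```

```bash
python3 - <<'E'
from plan import *
r.servo_line(tg(0.0,.02),speed=.05); s=r.sense(); print(s["contact_force"].round(1),s["opening"])
for d in(.04,.08,.13):
    r.servo_line(tg(d,.02),speed=.08); s=r.sense(); print(d,s["contact_force"].round(1),s["torque"].round(2),s["opening"],s["gripper_force"])
    if np.linalg.norm(s["contact_force"])>12: print("stop"); break
print(s["clock"])
S=r.snapshot("side");T=r.snapshot("top")
cv2.imwrite("pics/lift.png",cv2.resize(np.hstack([S["frame"][40:200,200:360],T["frame"][100:260,130:290]])[:,:,::-1],(800,400)))
E
```

```text
[ 0.1 -0.4  0. ] 0.018216455981792074
0.04 [ 0.   0.4 -1.9] [-0.09  0.33  0.01] 0.017933999298421013 33.35667009543613
0.08 [ 0.  -0.2 -2.3] [-0.05  0.37  0.01] 0.018061640014366255 33.356410822379985
0.13 [-0.1 -0.5 -1.1] [-0.09  0.34  0.01] 0.017939864216021825 33.35668142958639
8.475
```

View pics/lift.png

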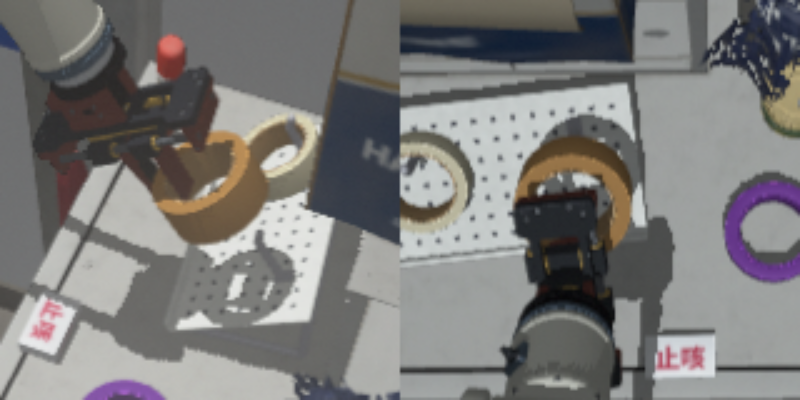

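The brown ring is in the fingers, clear of the bare right hook at (262,245) in the left half. The pale roll still hangs at (285,150). Now carry it over the carton and lower until contact.

```bash
python3 - <<'E'
from plan import *
p=tg(.13,.02)+[0,0,.06]
r.servo_line(p,speed=.12)
r.reach(tp(.25),op); r.servo_line(tp(.12),speed=.12)
s=r.sense();print(s["clock"],s["opening"],s["gripper_force"],s["contact_force"].round(1),(s["tcp_pos"]-tp(.12)).round(4))
S=r.snapshot("side");T=r.snapshot("top")
cv2.imwrite("pics/over.png",cv2.resize(np.hstack([S["frame"][190:350,130:290],T["frame"][110:270,270:430]])[:,:,::-1],(800,400)))
E
```

```text
11.925 0.018015770707925927 33.35362201872158 [ 0.7 -0.8 -1.5] [ 0.0002 -0.0001  0.0013]
```

View pics/over.png

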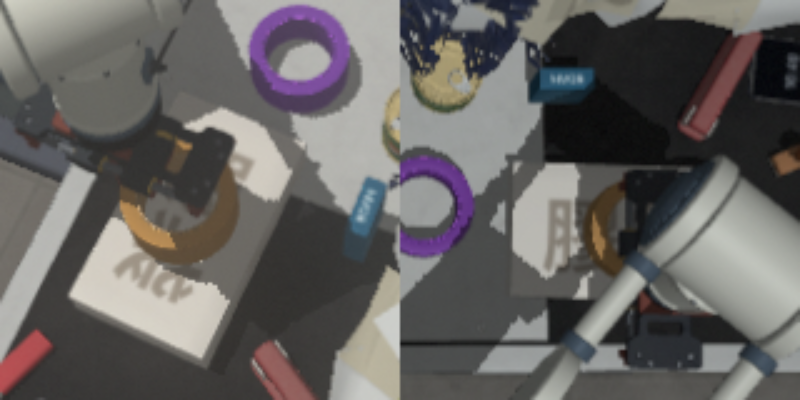

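The roll hangs level above the middle of the carton, at (180,215) in the left half. The tin and mint box are undisturbed. Now lower it slowly.

```bash
python3 - <<'E'
from plan import *
r.servo_line(tp(.098),speed=.06); f0=r.sense()["contact_force"]
z=.098
while z>.080:
    z-=.0015; r.servo_line(tp(z),speed=.03); s=r.sense(); f=s["contact_force"]-f0
    if f[2]>3: break
print(z,f.round(1),s["tcp_pos"][2]-.163,s["torque"].round(2),s["clock"])
E
```

```text
0.086 [-3.6  1.1  6.8] 0.08754162057776962 [ 0.28  0.43 -0.  ] 14.5417
```

```bash
python3 - <<'E'
from plan import *
r.let_go(); s=r.sense(); print(s["opening"],s["contact_force"].round(1))
r.servo_line(tp(.15),speed=.06); r.servo_line(tp(.28),speed=.2)
r.reach([.25,-.45,.40],op); r.move_joints([-77,5,70,0,104,-3])
r.wait(.3); s=r.sense(); print(s["clock"],s["contact_force"].round(1))
S=r.snapshot("side");T=r.snapshot("top")
pickle.dump(T,open("t2.pkl","wb"))
for nm,q,o in(("side",S,(130,190)),("top",T,(0,0))): pass
q,a=quad(T,(300,165,415,240),165,60); P=onz(T,q,.05); print(q.tolist(),P.mean(0).round(4))
hsv=cv2.cvtColor(T["frame"],cv2.COLOR_RGB2HSV)[165:240,300:415]
m=((hsv[...,0]<25)&(hsv[...,1]>95)&(hsv[...,2]>110)).astype(np.uint8)
c=max(cv2.findContours(m,0,1)[0],key=cv2.contourArea); e=cv2.fitEllipse(cv2.convexHull(c)); print(e,onz(T,[np.array(e[0])+[300,165]],.098).round(4))
cv2.imwrite("pics/end.png",cv2.resize(np.hstack([S["frame"][60:340,120:400],T["frame"][50:330,110:390]])[:,:,::-1],(800,400)))
E
```

```text
0.08767585582595498 [-0.4 -0.1  0.5]
20.0583 [-0.2  0.8 -0.2]
[[316, 176], [402, 178], [402, 230], [314, 228]] [ 0.5574 -0.3833  0.05  ]
((64.21873474121094, 37.02214050292969), (40.96979904174805, 41.5496826171875), 127.77359008789062) [[ 0.5563 -0.3875  0.098 ]]
```

View pics/end.png

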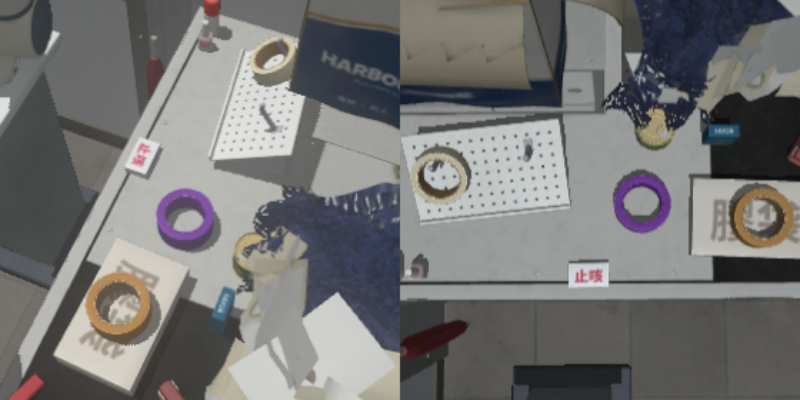

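The brown roll lies flat at the middle of the carton, at (118,303) on the left and (763,217) on the right, about 4 mm from the carton's centre. The pale roll still hangs, the bystanders have not moved and the arm is clear.

```bash
python3 -c "
from station import r
print(r.hand_in())"
```

```text
the job is handed in; nothing more can be done
None
```

I lifted the wide brown roll off the right hook and laid it flat on the white carton, about 4 mm from its centre; the narrow roll, tea tin, mint box and pill box look unmoved in the last pictures, and the job was handed in after about 20 s, with no verdict returned.

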